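Fit the keyed adapter into the bench mixer drive

ROBOT

A 6-joint arm with a two-finger parallel gripper is mounted at the origin on the work surface. World frame = base frame: x ahead of the robot, y to its left, z up, the work surface at z = 0. Lengths are in m, angles in rad, forces in N, time in s.
With the tool pointing down it reaches from about 0.275 to 0.825 m from the base axis. Payload 4.9 kg.
Tool frame: the origin (TCP) lies midway between the tips of the shut fingers; the grasp point (between the pads) lies 19 mm behind it (bot.grip_depth is the distance from the TCP to the grasp point, in m); y points along the fingers, x is the direction in which the jaws open and shut, and the axes are right-handed (so a half turn about y gives the same grasp; the last joint's range is limited). The gripper opens to 85 mm and grips with 20 to 120 N. Pads are 22 mm wide; open, the fingers measure 114 mm over their backs; the gripper's body (76 mm by 85 mm) begins 54 mm behind the grasp point. The pads swing forward as they close: fully open they stand 13 mm farther back than shut.
Start: joints at [-1.357, 0.326, -0.193, 1.052, 0, 1.437], TCP at [0.187, -0.517, 0.231] pointing down, gripper open.
Joint ranges: [-2.65, 2.65], [-0.97, 1.79], [-1.3, 1.35], [-1.93, 2.1], [-1.47, 1.37], [-3.14, 3.14]. Speed limits (rad/s): [2.57, 2.57, 3.14, 3.14, 3.14, 3.14].

INTERFACE

Orientations are given as a unit quaternion [w, x, y, z].
In Python, from cell import bot gives the robot as it stands. Calls block until the motion is done:
- bot.move_pose(position, orientation): joint-space move of the TCP to a pose.
- bot.move_linear(position, speed=0.15, rotation=None, until_force=None): straight line of the TCP; rotation=None keeps the orientation; speed is the mean speed in m/s. With until_force (N) it stops when the force on the tool has changed by that much, and returns True; else False.
- bot.goto_joints(angles): joint-space move.
- bot.set_gripper(opening, grasp_force=None): opening from 0.0 (shut) to 1.0 (fully open); grasp_force is the grip in N (None keeps the last); returns when the fingers have stopped.
- bot.wait(seconds).
- bot.solve_ik(position, orientation): joint angles nearest the present ones, or None.
- bot.camera(name): name is "scene" or "side" or "wrist"; returns the picture (384x512x3 uint8, red, green, blue); there is no depth.
- bot.calibration(name): a dict with "mtx" (3x3 intrinsics, pixels), "extrinsics" (4x4, takes a point from world to camera coordinates); the wrist camera has in their place "hand_eye" (4x4, takes a point from camera to tool coordinates, whose origin is the TCP and whose axes are the tool frame's). Camera axes: x right, y down, z forward; pixel columns grow to the right and rows downward; lengths in m; the calibration is good to about 2 mm. The wrist camera is an equidistant fisheye: a pixel r from the principal point sees the ray r / f radians off the axis. A picture is of the moment at which its call begins: read the wrist's pose just before it. calibration takes no time and is no camera call.
A pose or a line that the arm cannot do raises bot.PlanningError and nothing moves.
- bot.close_job(): hands the job in, once; it reports no verdict.
Trained networks look in the newest picture that a camera, given by its name, has taken for a name from the list of things; names that differ only in an ending like _2 or _b are one class to them, and where a whole thing is asked for, a point or a joint stands for the part that bears it (a point fixed in the world has none). Each returns a list of dicts, best first, with "confidence" (0 to 1); they miss things now and then, are a little off and sometimes report something else, mostly with a low value. They report only what shows in the picture. A call takes as long as a camera call. They do not tell look-alikes from the thing itself.
- bot.search_frame(camera, thing): "bbox" ([left, top, width, height] in pixels, round what is visible of it).
Readings, each from a call of its own:
- bot.read_clock(): time.
- bot.read_joint_positions(): joint angles.
- bot.read_joint_vel(): joint speeds.
- bot.read_joint_efforts(): joint torques, N m.
- bot.read_position(): TCP position.
- bot.read_tool_rot(): TCP orientation.
- bot.read_ft_force(): force on the tool from outside, world axes, zero at the start.
- bot.read_moment(): the same for the moment, N m.
- bot.read_gripper_width(): opening from 0.0 (shut) to 1.0 (fully open).
Only numpy, scipy, OpenCV 4.12 (cv2) and the standard library are available. Lean on these libraries where they do the work, as an engineer would, in place of code of your own. Each camera call takes 0.05 s, during which the arm holds its last target.

TASK

Take the adapter whose shaft has a single key out of the rack, turn it so that the key lines up with the slot in the mixer drive's socket, and lower it in until it is fully home with its collar flat on the hub. Leave the other two adapters (no key, and two opposite keys) where they are in the rack, and let go when done.

Things in the scene. Friction and masses are not known exactly. Their poses are not given: they have to be found in the camera images.
- keyed: Adapter to fit (sizes in mm). Origin: centre of shaft foot, z up. Steel shaft 24 dia, 40 long; one key on +x, 8 wide, reaching 25 from the axis, from z 4 to 40. White collar 68 dia, z 40 to 48, with one nose on +x reaching 44, over the key. Grey grip bar 44 long in x, 22 thick in y, z 48 to 84. Starts upright in the rack, origin 30 above the bench; lift straight up 45 or more to clear.
- socket (a point): (Sizes in mm.) Centre of the socket's mouth, 85 above the bench, z up. Bore 32 dia, 50 deep, with one key slot on +x, 18 wide, reaching 30 from the axis, full depth. Steel hub 92 dia, flat top, 20 proud of a fixed white housing 170 x 170 x 65 high. The adapter enters with its x along this x (about 11 degrees either way); home, its collar lies on the hub and its origin is 40 below this point.
- plain: (Sizes in mm.) Bystander: same adapter with no key and no nose on its collar. Origin and axes as for keyed. The three stand in any order in the holes (56 dia, 100 apart in a row) of a fixed blue rack, 300 x 90, its top plate 70 above the bench, collars resting on it.
- double: (Sizes in mm.) Bystander: same adapter with two opposite keys and collar noses, on +x and -x. Origin and axes as for keyed. Stands in another hole of the rack.
Things that resemble listed ones, but are neither listed nor needed, are in the scene too. What is shaped like the keyed but green is not meant.

How it is judged:
At the end, for the whole second after the job is handed in: The single-key adapter stands upright (within 6 degrees) and at rest in the socket, key in the slot (within 23 degrees, as the slot allows), within 10 mm of the socket's axis, its collar down on the hub (within 4 mm of home); the other two adapters are within 30 mm of where they stood in the rack (horizontal distance between keyed and socket below 0.01 m and z of keyed in the frame of socket below -0.036 m and angle between keyed's own z axis and vertical below 0.1 rad and angle between the x axis of keyed and the x axis of socket, either way round below 0.4 rad and linear speed of keyed below 0.02 m/s and distance of each of plain, double from where it was at the start of the episode below 0.03 m); the robot touches nothing.
It fails at once if the plain adapter is taken away or knocked over (distance of plain from where it was at the start of the episode above 0.03 m).
It fails at once if the two-key adapter is taken away or knocked over (distance of double from where it was at the start of the episode above 0.03 m).
It also fails if it takes over 40 s, if anything falls off the work surface, if the arm or the gripper's body presses on something with over 40 N, if the wrist force passes 120 N, or if a joint passes its speed limit or range.

## Working session

There is one attempt and no reset: what is moved stays moved. The work goes in short steps, each a Python script; the robot and the scene stay as the last script left them, time stands still between calls to the robot, and variables do not carry over. Pictures are saved under pics/ and viewed, and the job is handed in when it is done.

```bash
mkdir -p pics; ls
python3 - <<'E'
from cell import bot
import cv2, numpy as np
for c in ["scene","side","wrist"]:
    im=bot.camera(c); cv2.imwrite(f"pics/a_{c}.png",im[:,:,::-1])
    print(c,{k:np.round(v,4).tolist() for k,v in bot.calibration(c).items()})
    for t in ["keyed","plain","double","socket"]:
        try: print(t,[(r["bbox"],round(r["confidence"],2)) for r in bot.search_frame(c,t)])
        except Exception as e: print(t,e)
print(bot.read_clock(), bot.grip_depth, bot.read_tool_rot(), bot.read_position())
E
```

```text
pics
scene {'mtx': [[467.2431, 0.0, 265.5678], [0.0, 467.2431, 192.1299], [0.0, 0.0, 1.0]], 'extrinsics': [[-0.8627, 0.5052, 0.0211, 0.4854], [0.3267, 0.5887, -0.7394, -0.1194], [-0.3859, -0.631, -0.673, 1.2607], [0.0, 0.0, 0.0, 1.0]]}
keyed [([145.9, 158.6, 27.3, 35.0], 0.97), ([265.0, 104.8, 29.1, 31.4], 0.72), ([277.9, 128.5, 26.6, 39.6], 0.69), ([204.4, 125.6, 29.5, 28.9], 0.59)]
plain [([220.7, 153.7, 29.3, 28.3], 0.86)]
double [([198.1, 106.8, 28.0, 25.7], 0.55)]
socket [([289.3, 243.5, 115.1, 100.7], 0.97)]
side {'mtx': [[428.5392, 0.0, 249.4552], [0.0, 428.5392, 195.0663], [0.0, 0.0, 1.0]], 'extrinsics': [[-0.8643, -0.5027, -0.0168, 0.4566], [-0.3509, 0.6265, -0.6959, 0.2709], [0.3604, -0.5956, -0.7179, 0.7566], [0.0, 0.0, 0.0, 1.0]]}
keyed [([211.3, 119.4, 25.5, 36.9], 0.89), ([318.7, 177.3, 29.3, 33.6], 0.76), ([354.8, 151.5, 29.9, 36.2], 0.76), ([264.2, 135.6, 31.7, 29.5], 0.56)]
plain [([240.1, 149.5, 30.0, 32.3], 0.91)]
double [([293.4, 109.2, 27.1, 33.2], 0.71)]
socket [([104.3, 252.2, 128.5, 131.2], 0.71)]
wrist {'mtx': [[297.3186, 0.0, 249.4328], [0.0, 297.3186, 191.8693], [0.0, 0.0, 1.0]], 'hand_eye': [[1.0, 0.0004, 0.0003, 0.0002], [-0.0001, -0.3081, 0.9513, -0.1413], [0.0005, -0.9513, -0.3081, 0.0784], [0.0, 0.0, 0.0, 1.0]]}
keyed []
plain []
double []
socket []
0.75 0.0187 [-0.57895654  0.57898921 -0.40593545  0.40595225] [ 0.18746749 -0.51709127  0.23131518]
```

Run:
```python
import cv2
a=cv2.imread("pics/a_scene.png");cv2.imwrite("pics/b1.png",cv2.resize(a[80:380,100:480],None,fx=2,fy=2,interpolation=3)[:600,:800])
a=cv2.imread("pics/a_side.png");cv2.imwrite("pics/b2.png",cv2.resize(a[90:384,80:420],None,fx=2,fy=2,interpolation=3)[:600,:800])
```

```text
(no output)
```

View pics/b1.png

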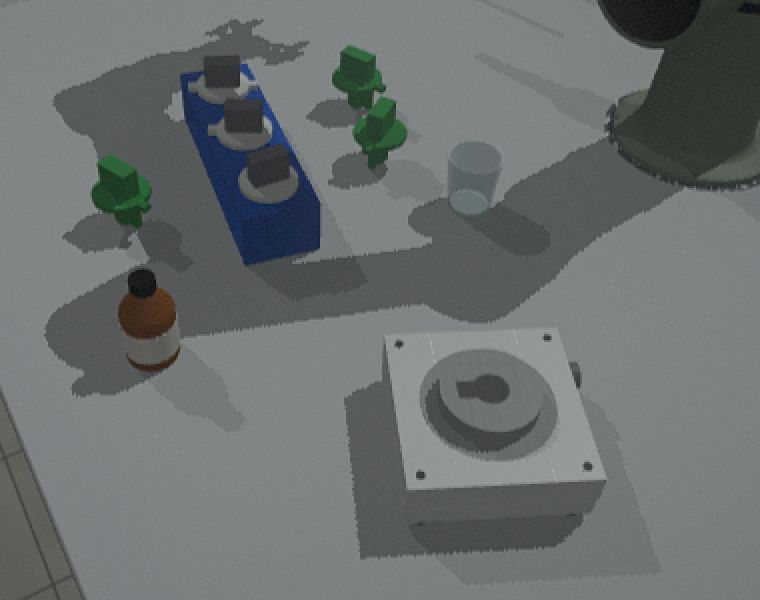

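View pics/b2.png

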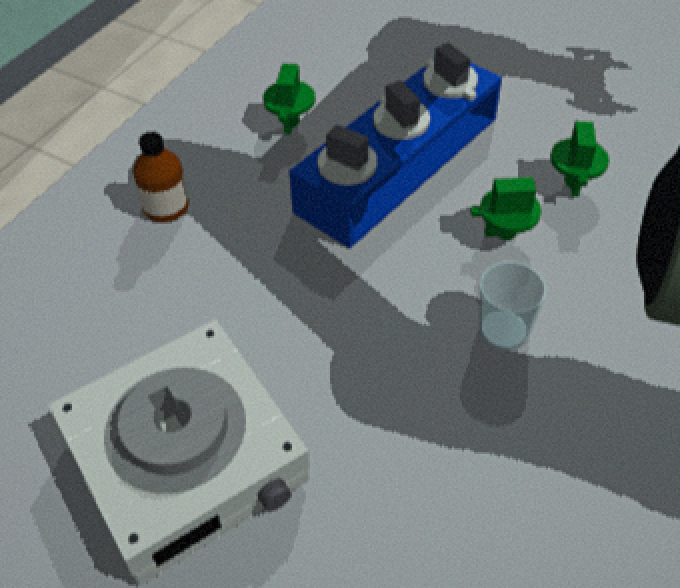

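View pics/a_wrist.png

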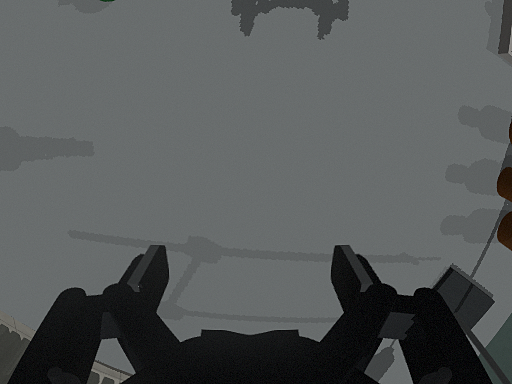

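Run:
```python
import cv2,numpy as np
a=cv2.imread("pics/a_scene.png");b=cv2.imread("pics/a_side.png")
A=cv2.resize(a[100:190,185:260],(500,600),interpolation=cv2.INTER_CUBIC)
cv2.imwrite("pics/c1.png",cv2.convertScaleAbs(A,alpha=1.4))
A=cv2.resize(b[105:190,220:335],(800,591),interpolation=cv2.INTER_CUBIC)
cv2.imwrite("pics/c2.png",cv2.convertScaleAbs(A,alpha=1.4))
```

```text
(no output)
```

View pics/c1.png

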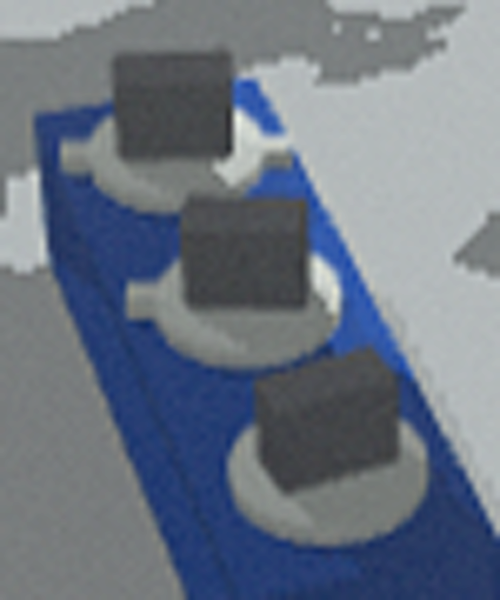

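View pics/c2.png

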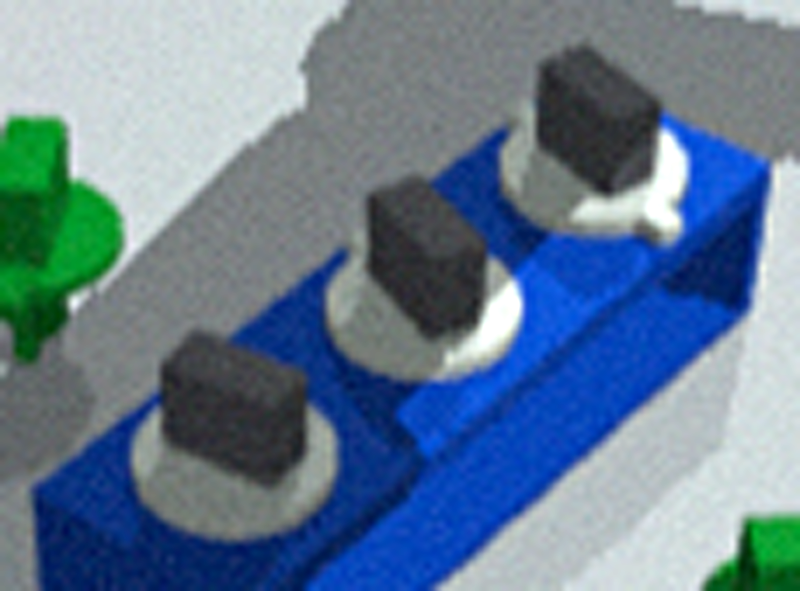

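```bash
cat > h.py <<'E'
import cv2,numpy as np
from cell import bot
from scipy.optimize import minimize
def proj(c,P):
    k=bot.calibration(c);P=np.asarray(P,float)
    q=P@k["extrinsics"][:3,:3].T+k["extrinsics"][:3,3]
    u=q@np.array(k["mtx"]).T
    return u[:,:2]/u[:,2:]
def ray(c,uv,z):
    k=bot.calibration(c);E=k["extrinsics"];R=E[:3,:3];o=-R.T@E[:3,3]
    d=R.T@np.linalg.solve(k["mtx"],[uv[0],uv[1],1]);return o+d*(z-o[2])/d[2]
def box(x,y,a,lx,ly,z0,z1):
    c,s=np.cos(a),np.sin(a)
    return [[x+c*u-s*v,y+s*u+c*v,z] for z in(z0,z1) for u,v in((lx,ly),(-lx,ly),(-lx,-ly),(lx,-ly))]
E
python3 - <<'E'
from h import *
S={c:cv2.imread(f"pics/a_{c}.png") for c in("scene","side")}
for n,p in dict(double=(211.5,118),keyed=(221,138),plain=(234,163)).items(): print(n,ray("scene",p,.096))
for n,p in dict(double=(306,123),keyed=(281,142),plain=(253.5,164)).items(): print(n,ray("side",p,.096))
print("hub",ray("scene",(100+491/2,80+390/2),.085),ray("side",(80+170/2,90+417/2),.085))
for c,uv in (("scene",(221,138)),("side",(281,142))):
    im=S[c]; x,y=map(int,uv)
    print(c,"bar",im[y-2:y+3,x-2:x+3].reshape(-1,3).mean(0))
# slot directions
p=ray("scene",(100+460/2,80+388/2),.085);q=ray("scene",(100+490/2,80+389/2),.085);d=p-q;print("slot",np.degrees(np.arctan2(d[1],d[0])))
p=ray("side",(80+163/2,90+395/2),.085);q=ray("side",(80+172/2,90+415/2),.085);d=p-q;print("slot",np.degrees(np.arctan2(d[1],d[0])))
p=ray("scene",(206.5,145.2),.074);q=ray("scene",(221.5,146.5),.078);d=p-q;print("nose",np.degrees(np.arctan2(d[1],d[0])),np.hypot(d[0],d[1]))
E
```

```text
double [ 0.5483629  -0.29663211  0.096     ]
keyed [ 0.56539045 -0.20868106  0.096     ]
plain [ 0.58210445 -0.10982577  0.096     ]
double [ 0.54281281 -0.30809759  0.096     ]
keyed [ 0.56287228 -0.211414    0.096     ]
plain [ 0.58101153 -0.11186056  0.096     ]
hub [0.5492755  0.25501396 0.085     ] [0.54775365 0.25443438 0.085     ]
scene bar [52.16 50.32 48.48]
side bar [40.12 37.72 36.72]
slot -31.79721371479865
slot -31.769689581142504
nose -44.83140794381727 0.03808412202812403
```

```bash
cat >> h.py <<'E'
def fill(pts,shape,c,s=4):
    m=np.zeros((shape[0]*s,shape[1]*s),np.uint8)
    h=cv2.convexHull(((proj(c,pts)+.5)*s-.5).astype(np.float32)).astype(np.int32)
    cv2.fillConvexPoly(m,h,1);return cv2.resize(m.astype(np.float32),(shape[1],shape[0]),interpolation=cv2.INTER_AREA)
E
python3 - <<'E'
from h import *
S={c:cv2.imread(f"pics/a_{c}.png").astype(float) for c in("scene","side")}
guess=dict(double=(.546,-.303),keyed=(.564,-.210),plain=(.5815,-.111))
def fit(g,views):
    best=None
    M={}
    for c in views:
        im=S[c];m=((im.max(2)-im.min(2)<18)&(im.max(2)<75)).astype(np.float32)
        w=fill(box(*g,0,.038,.038,.075,.12),m.shape,c);M[c]=m*(w>0)
    def cost(p):
        t=0
        for c in views:
            f=fill(box(p[0],p[1],p[2],.022,.011,.078,.114),M[c].shape,c)
            t+=1-np.minimum(f,M[c]).sum()/np.maximum(f,M[c]).sum()
        return t
    for a in np.arange(0,np.pi,np.pi/8):
        r=minimize(cost,[*g,a],method="Nelder-Mead",options=dict(initial_simplex=[[g[0],g[1],a],[g[0]+.006,g[1],a],[g[0],g[1]+.006,a],[g[0],g[1],a+.3]],maxiter=80))
        if best is None or r.fun<best.fun: best=r
    return best
for n,g in guess.items():
    for v in (["scene","side"],["scene"],["side"]):
        r=fit(g,v);print(n,v,np.round(r.x[:2],4),round(np.degrees(r.x[2])%180,1),round(r.fun,3))
E
```

```text
double ['scene', 'side'] [ 0.545  -0.3097] 151.6 0.313
double ['scene'] [ 0.5453 -0.307 ] 154.2 0.176
double ['side'] [ 0.5464 -0.3109] 149.7 0.105Traceback (most recent call last):
  File "<stdin>", line 22, in <module>
  File "<stdin>", line 17, in fit
    res = _minimize_neldermead(fun, x0, args, callback, bounds=bounds,
                               **options)
    fxcc = func(xcc)
    fx = function(np.copy(x), *(wrapper_args + args))
  File "<stdin>", line 13, in cost
  File "h.py", line 17, in fill
    h=cv2.convexHull(((proj(c,pts)+.5)*s-.5).astype(np.float32)).astype(np.int32)
                       ~~~~^^^^^^^
  File "h.py", line 5, in proj
    k=bot.calibration(c);P=np.asarray(P,float)
ValueError: time passes only in moves, steps and waits
```

```bash
python3 - <<'E'
s=open("h.py").read()
s=s.replace("def proj","CAL={c:{k:np.array(v) for k,v in bot.calibration(c).items()} for c in('scene','side','wrist')}\ndef proj",1).replace("k=bot.calibration(c)","k=CAL[c]")
open("h.py","w").write(s)
E
cat > fit.py <<'E'
from h import *
S={c:cv2.imread(f"pics/a_{c}.png").astype(float) for c in("scene","side")}
guess=dict(double=(.546,-.308),keyed=(.564,-.210),plain=(.5815,-.111))
def fit(g,views):
    best=None
    M={}
    for c in views:
        im=S[c];m=((im.max(2)-im.min(2)<18)&(im.max(2)<75)).astype(np.float32)
        w=fill(box(*g,0,.038,.038,.075,.12),m.shape,c);M[c]=m*(w>0)
    def cost(p):
        t=0
        for c in views:
            f=fill(box(p[0],p[1],p[2],.022,.011,.078,.114),M[c].shape,c)
            t+=1-np.minimum(f,M[c]).sum()/np.maximum(f,M[c]).sum()
        return t
    for a in np.arange(0,np.pi,np.pi/8):
        r=minimize(cost,[*g,a],method="Nelder-Mead",options=dict(initial_simplex=[[g[0],g[1],a],[g[0]+.006,g[1],a],[g[0],g[1]+.006,a],[g[0],g[1],a+.3]],maxiter=80))
        if best is None or r.fun<best.fun: best=r
    return best
for n,g in guess.items():
    for v in (["scene","side"],["scene"],["side"]):
        r=fit(g,v);print(n,v,np.round(r.x[:2],4),round(np.degrees(r.x[2])%180,1),round(r.fun,3))
E
python3 fit.py; python3 -c "
from cell import bot;print(bot.read_clock())"
```

```text
double ['scene', 'side'] [ 0.5451 -0.3096] 151.8 0.269
double ['scene'] [ 0.5454 -0.3064] 155.7 0.138
double ['side'] [ 0.5468 -0.3109] 148.6 0.101
keyed ['scene', 'side'] [ 0.5638 -0.2102] 150.3 0.298
keyed ['scene'] [ 0.564  -0.2093] 151.0 0.164
keyed ['side'] [ 0.5633 -0.2112] 143.9 0.102
plain ['scene', 'side'] [ 0.5819 -0.1117] 172.0 0.277
plain ['scene'] [ 0.5824 -0.1107] 169.7 0.145
plain ['side'] [ 0.5824 -0.1123] 170.9 0.118
0.75
```

```bash
cat >> h.py <<'E'
from scipy.spatial.transform import Rotation as Ro
def quat(th):
    c,s=np.cos(th),np.sin(th)
    R=np.array([[c,0,-s],[s,0,c],[0,-1,0]])
    q=Ro.from_matrix(R).as_quat();return [q[3],q[0],q[1],q[2]]
def wpose():
    q=bot.read_tool_rot();T=np.eye(4);T[:3,:3]=Ro.from_quat([q[1],q[2],q[3],q[0]]).as_matrix();T[:3,3]=bot.read_position()
    return T@CAL["wrist"]["hand_eye"]
def wproj(T,P):
    q=(np.asarray(P,float)-T[:3,3])@T[:3,:3]; K=CAL["wrist"]["mtx"]
    return cv2.fisheye.projectPoints(q[:,None],np.zeros(3),np.zeros(3),K,np.zeros(4))[0][:,0]
def wray(T,uv,z):
    n=cv2.fisheye.undistortPoints(np.array([[uv]],float),CAL["wrist"]["mtx"],np.zeros(4))[0,0]
    d=T[:3,:3]@[n[0],n[1],1];return T[:3,3]+d*(z-T[2,3])/d[2]
def shot(name):
    T=wpose();im=bot.camera("wrist");np.save(f"pics/{name}.npy",T);cv2.imwrite(f"pics/{name}.png",im[:,:,::-1]);return T,im
E
python3 - <<'E'
from h import *
print(Ro.from_quat(np.roll(bot.read_tool_rot(),-1)).as_matrix().round(3))
for th in (59,59-180):
  for p in ([.5638,-.2102,.23],[.5638,-.2102,.081],[.549,.255,.25],[.549,.255,.1]):
    print(th,p,bot.solve_ik(p,quat(np.radians(th))))
E
```

```text
[[ 0.341 -0.     0.94 ]
 [-0.94  -0.     0.341]
 [ 0.    -1.    -0.   ]]
59 [0.5638, -0.2102, 0.23] [-0.47948965  0.42330258 -0.05119099  1.09630276  0.          0.06156242]
59 [0.5638, -0.2102, 0.081] [-0.47948965  0.55335184 -0.24818797  0.76925651  0.          0.06156242]
59 [0.549, 0.255, 0.25] [ 0.31294286  0.41946842 -0.00566524  1.14566267  0.          0.85399493]
59 [0.549, 0.255, 0.1] [ 0.31294286  0.53811187 -0.21848484  0.81419962  0.          0.85399493]
-121 [0.5638, -0.2102, 0.23] [-0.47948965  0.42330258 -0.05119099  1.09630276  0.         -3.08003024]
-121 [0.5638, -0.2102, 0.081] [-0.47948965  0.55335184 -0.24818797  0.76925651  0.         -3.08003024]
-121 [0.549, 0.255, 0.25] [ 0.31294286  0.41946842 -0.00566524  1.14566267  0.         -2.28759772]
-121 [0.549, 0.255, 0.1] [ 0.31294286  0.53811187 -0.21848484  0.81419962  0.         -2.28759772]
```

Run:
```python
from h import *
bot.move_pose([.5638,-.2102,.23],quat(np.radians(59)))
T,im=shot("w1")
print(bot.read_clock(),wproj(T,[[.5638,-.2102,.114],[.5638+.044*np.cos(-.54),-.2102+.044*np.sin(-.54),.078]]))
```

```text
2.5667 [[250.1227463  186.53433757]
 [250.11084542 216.16593441]]
```

View pics/w1.png

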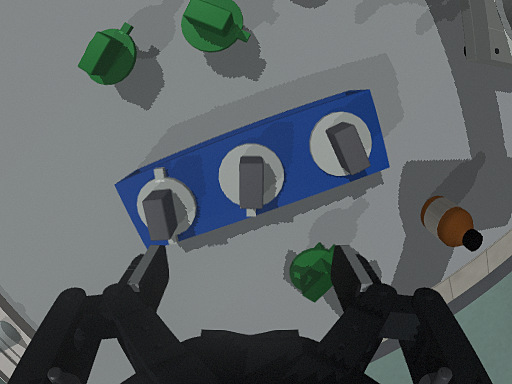

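Run:
```python
from h import *
im=cv2.imread("pics/w1.png").astype(float);T=np.load("pics/w1.npy")
m=((im.max(2)-im.min(2)<25)&(im.max(2)<125)).astype(np.float32)
print(im[165,250],im[195,250],im[180,225])
def wfill(P,s=4):
    M=np.zeros((384*s,512*s),np.uint8);h=cv2.convexHull(((wproj(T,P)+.5)*s-.5).astype(np.float32)).astype(np.int32)
    cv2.fillConvexPoly(M,h,1);return cv2.resize(M.astype(np.float32),(512,384),interpolation=cv2.INTER_AREA)
w=wfill(box(.5638,-.2102,-.54,.033,.02,.078,.114))>0
M=m*w
def cost(p):
    f=wfill(box(p[0],p[1],p[2],.022,.011,.078,.114));return 1-np.minimum(f,M).sum()/np.maximum(f,M).sum()
g=[.5638,-.2102,-.54]
r=minimize(cost,g,method="Nelder-Mead",options=dict(initial_simplex=[g,[g[0]+.005,*g[1:]],[g[0],g[1]+.005,g[2]],[*g[:2],g[2]+.15]]))
print(r.x,np.degrees(r.x[2]),r.fun)
v=im.copy();
p=r.x;B=wproj(T,box(p[0],p[1],p[2],.022,.011,.078,.114)).astype(int)
v=cv2.resize(im[140:240,200:300].astype(np.uint8),None,fx=6,fy=6,interpolation=cv2.INTER_NEAREST)
for k in(0,4):cv2.polylines(v,[((wproj(T,box(p[0],p[1],p[2],.022,.011,.078,.114))[k:k+4]-[200,140]+.5)*6).astype(int).astype(np.int32)],True,(0,0,255))
t=np.linspace(0,6.28,60);C=np.c_[p[0]+.034*np.cos(t),p[1]+.034*np.sin(t),0*t+.078]
cv2.polylines(v,[((wproj(T,C)-[200,140]+.5)*6).astype(np.int32)],True,(0,255,0))
cv2.imwrite("pics/w1f.png",v)
```

```text
[87. 83. 82.] [84. 80. 78.] [151. 154. 148.]
[ 0.56481333 -0.2089678  -0.53583582] -30.701131084806836 0.31898123025894165
```

View pics/w1f.png

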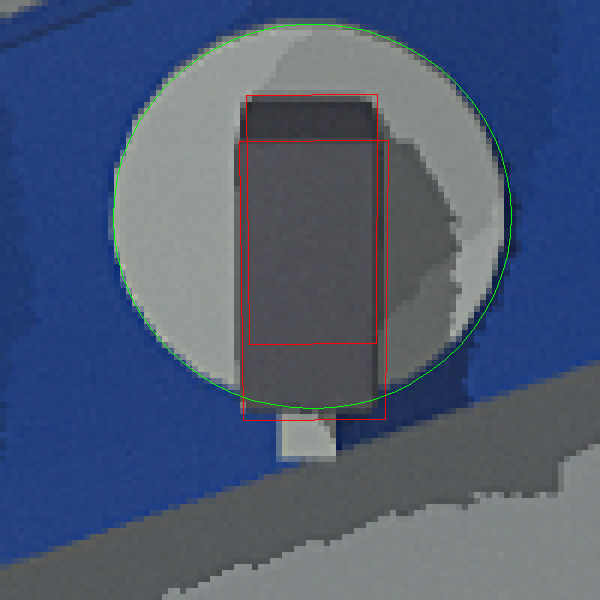

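Run:
```python
from h import *
q=quat(np.radians(59.2)); x,y=.5644,-.2097
bot.set_gripper(0.65)
bot.move_linear([x,y,.15],rotation=q)
print(bot.move_linear([x,y,.082],speed=.08,until_force=8),bot.read_position())
f0=bot.read_ft_force()
bot.set_gripper(0,grasp_force=80)
print(bot.read_gripper_width(),bot.read_ft_force()-f0,bot.read_clock())
print(bot.move_linear([x,y,.16],speed=.1,until_force=25),bot.read_position(),bot.read_ft_force()-f0)
bot.move_linear([x,y,.24],speed=.15)
print(bot.read_gripper_width(),bot.read_ft_force()-f0,bot.read_clock())
shot("w2");bot_im=bot.camera("scene");cv2.imwrite("pics/s2.png",bot_im[:,:,::-1])
```

```text
False [ 0.56483708 -0.20992819  0.08252453]
0.24459799160987564 [-1.24171582 -0.06780224  3.95297289] 5.0583
False [ 0.56386382 -0.20945039  0.15923857] [-0.16053328  0.57932813 -2.38941161]
0.2433488844193333 [-1.29384899 -0.7036917  -2.0199373 ] 6.675
```

View pics/w2.png

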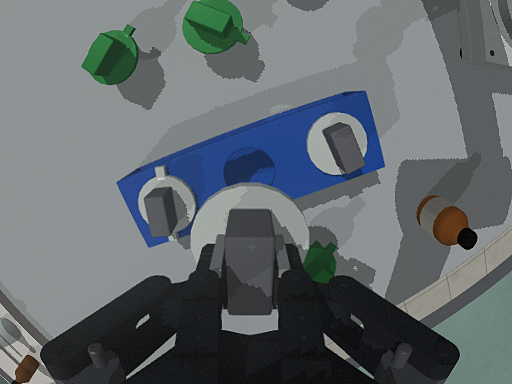

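View pics/s2.png

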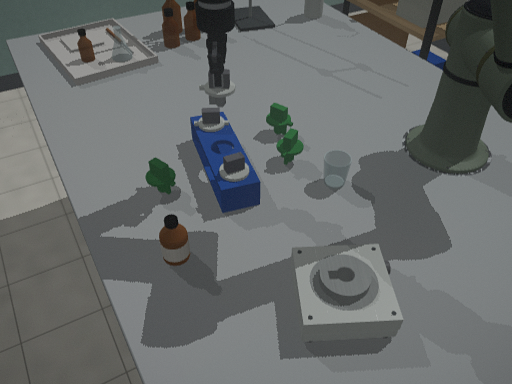

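Run:
```python
from h import *
q=quat(np.radians(59.2))
bot.move_pose([.64,.20,.25],q)
T,im=shot("w3")
u=wproj(T,[[.5485,.2547,.085]])[0];print(u,bot.read_clock(),bot.read_gripper_width())
x,y=(u-50).astype(int);x=max(x,0);y=max(y,0);print(x,y)
cv2.imwrite("pics/w3c.png",cv2.resize(im[y:y+100,x:x+100,::-1],None,fx=6,fy=6,interpolation=cv2.INTER_NEAREST))
```

```text
[251.14493792  71.29165825] 8.3667 0.247168945320067
201 21
```

View pics/w3c.png

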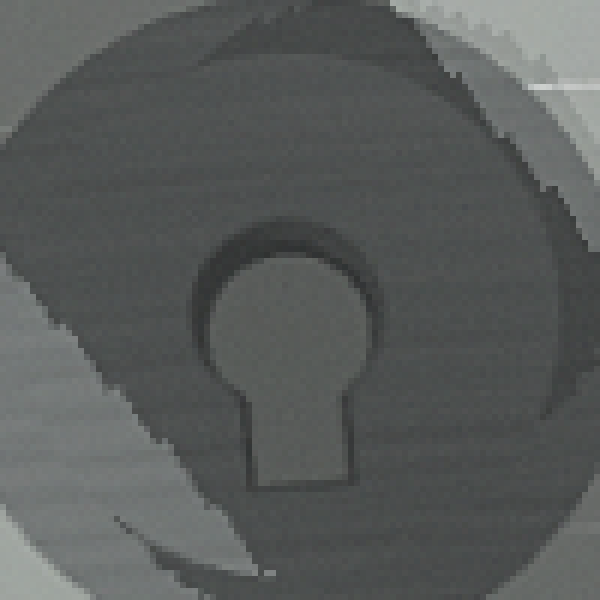

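View pics/w3.png

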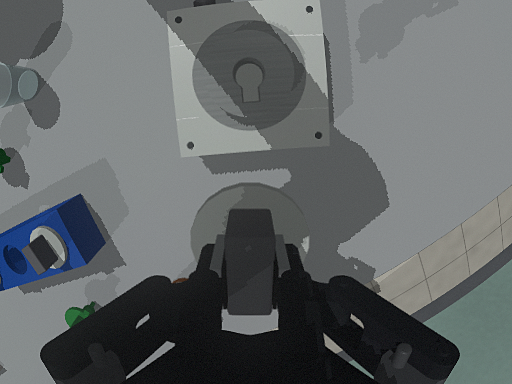

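Run:
```python
from h import *
T=np.load("pics/w3.npy")
z=.085
R=lambda p: wray(T,[p[0]/6+201-.5,p[1]/6+21-.5],z)[:2]
circ=np.array([R(p) for p in((192,305),(384,305),(287,217),(215,248),(361,248),(375,350),(205,355))])
from scipy.optimize import least_squares
r=least_squares(lambda q:np.hypot(*(circ-q[:2]).T)-q[2],[.549,.255,.016]);print(r.x,r.fun*1000)
a,b=R((249,488)),R((357,484));m=(a+b)/2;d=m-r.x[:2]
print("width",np.hypot(*(a-b)),"ext",np.hypot(*d),"ang",np.degrees(np.arctan2(d[1],d[0])),"edge", [np.degrees(np.arctan2(*(R(e)-R(s))[::-1])) for s,e in(((242,400),(249,486)),((350,390),(357,482)))])
c,s=r.x[:2],np.radians(-34)
im=cv2.imread("pics/w3.png");u=np.linspace(0,6.28,80)
# hub circle overlay + bore
v=cv2.resize(im[10:150,160:340],None,fx=4,fy=4,interpolation=cv2.INTER_NEAREST)
ang=np.arctan2(d[1],d[0]);D=np.array([np.cos(ang),np.sin(ang)]);N=np.array([-D[1],D[0]])
for rad in(.016,.046):
  P=np.c_[r.x[0]+rad*np.cos(u),r.x[1]+rad*np.sin(u),0*u+z];cv2.polylines(v,[((wproj(T,P)-[160,10]+.5)*4).astype(np.int32)],True,(0,255,0))
P=np.array([[*(r.x[:2]+D*e+N*w),z] for e,w in((.013,.009),(.03,.009),(.03,-.009),(.013,-.009))])
cv2.polylines(v,[((wproj(T,P)-[160,10]+.5)*4).astype(np.int32)],False,(0,0,255))
cv2.imwrite("pics/w3f.png",v)
```

```text
[0.54777194 0.25207319 0.01613321] [ 0.03636874 -0.03707945 -0.13773431  0.12190056  0.05492163  0.05009406
 -0.08847118]
width 0.018273061027584032 ext 0.030542606609492047 ang -26.176972451238992 edge [np.float64(-26.436380886406194), np.float64(-26.411866227208964)]
```

View pics/w3f.png

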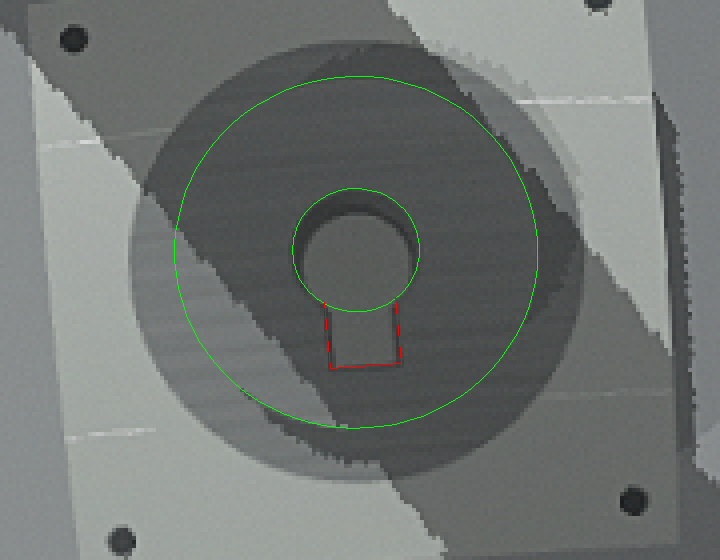

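Run:
```python
from h import *
out=[]
for c in("scene","side"):
    im=cv2.imread(f"pics/a_{c}.png");o=proj(c,[[.5478,.2535,.085]])[0].astype(int)-[33,33]
    v=cv2.resize(im[o[1]:o[1]+66,o[0]:o[0]+66],None,fx=6,fy=6,interpolation=cv2.INTER_CUBIC)
    u=np.linspace(0,6.28,80)
    for (x,y,a),col in(((.5478,.2521,-26.3),(0,255,0)),((.5485,.2547,-26.3),(0,0,255))):
        a=np.radians(a);D=np.array([np.cos(a),np.sin(a)]);N=np.array([-D[1],D[0]])
        for rad in(.016,.046):
            P=np.c_[x+rad*np.cos(u),y+rad*np.sin(u),0*u+.085];cv2.polylines(v,[((proj(c,P)-o+.5)*6).astype(np.int32)],True,col)
        P=np.array([[*(np.array([x,y])+D*e+N*w),.085] for e,w in((.013,.009),(.03,.009),(.03,-.009),(.013,-.009))])
        cv2.polylines(v,[((proj(c,P)-o+.5)*6).astype(np.int32)],False,col)
    out.append(v)
cv2.imwrite("pics/ov.png",np.hstack(out))
```

```text
(no output)
```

View pics/ov.png

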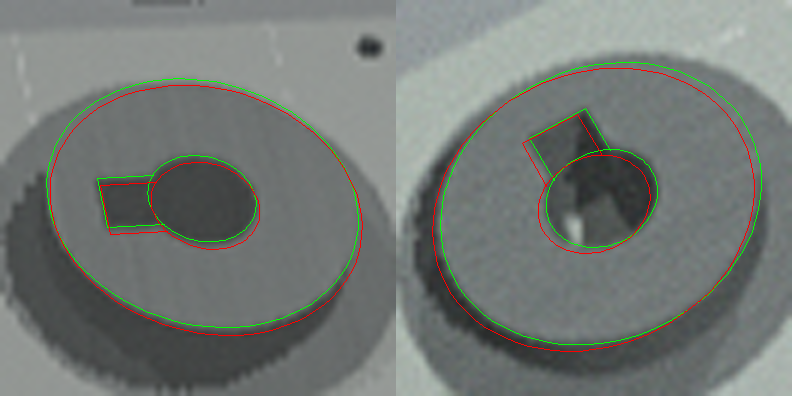

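Run:
```python
from h import *
q=quat(np.radians(63.7)); x,y=.5478,.2521
bot.move_linear([x,y,.25],speed=.15,rotation=q)
bot.move_linear([x,y,.15],speed=.12)
bot.wait(.2)
p=bot.read_position();print(p,bot.read_clock(),bot.read_ft_force(),bot.read_gripper_width())
out=[]
for c in("scene","side"):
    im=bot.camera(c)[:,:,::-1].copy();o=proj(c,[[x,y,.12]])[0].astype(int)-[40,45]
    v=cv2.resize(im[o[1]:o[1]+90,o[0]:o[0]+80],None,fx=5,fy=5,interpolation=cv2.INTER_CUBIC)
    u=np.linspace(0,6.28,80);fz=p[2]-.052
    for rad,z,col in((.016,.085,(0,255,0)),(.012,fz,(0,0,255)),(.034,fz+.048,(0,0,255)),(.034,fz+.04,(0,0,255))):
        P=np.c_[p[0]+rad*np.cos(u),p[1]+rad*np.sin(u),0*u+z];cv2.polylines(v,[((proj(c,P)-o+.5)*5).astype(np.int32)],True,col)
    a=np.radians(-26.3);D=np.array([np.cos(a),np.sin(a)]);N=np.array([-D[1],D[0]])
    P=np.array([[*(p[:2]+D*e+N*w),fz+zz] for e,w,zz in((.03,-.004,.048),(.044,-.004,.048),(.044,.004,.048),(.03,.004,.048))])
    cv2.polylines(v,[((proj(c,P)-o+.5)*5).astype(np.int32)],False,(255,255,0))
    out.append(v)
cv2.imwrite("pics/ov2.png",np.hstack(out))
```

```text
[0.54833288 0.25227694 0.15087995] 10.4083 [ 0.10210846  0.33305922 -2.55155313] 0.2420554699309472
```

View pics/ov2.png

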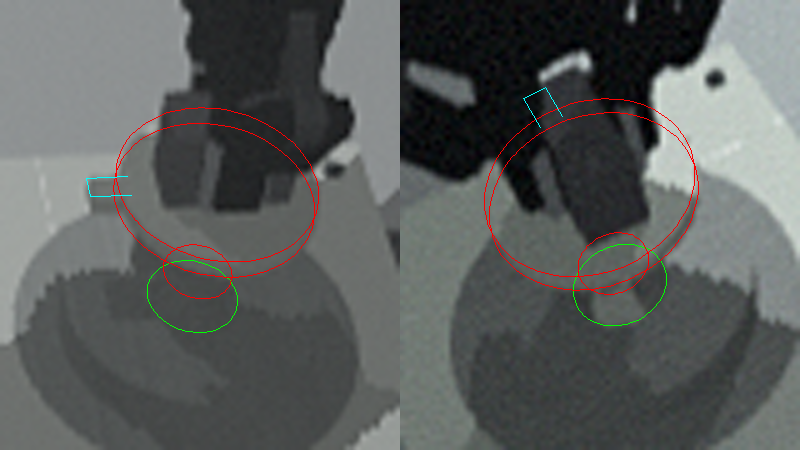

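Run:
```python
from h import *
x,y=.5476,.2520
print(bot.move_linear([x,y,.115],speed=.05,until_force=12),bot.read_position(),bot.read_ft_force(),bot.read_clock())
if bot.read_position()[2]<.118:
    print(bot.move_linear([x,y,.094],speed=.03,until_force=12),bot.read_position(),bot.read_ft_force(),bot.read_moment(),bot.read_clock())
for c in("scene","side"): cv2.imwrite(f"pics/d_{c}.png",bot.camera(c)[:,:,::-1])
a=[cv2.resize(cv2.imread(f"pics/d_{c}.png")[o[1]:o[1]+120,o[0]:o[0]+100],None,fx=4,fy=4,interpolation=2) for c,o in(("scene",(295,190)),("side",(115,225)))]
cv2.imwrite("pics/d.png",np.hstack(a))
```

```text
False [0.54779148 0.25207593 0.1151561 ] [-0.07071862  0.39869487 -1.87820066] 11.3583
True [0.54746971 0.25198251 0.09775091] [-0.82316567  0.1021479   4.12112491] [-0.01692158  0.04314613  0.07051551] 11.9333
```

View pics/d.png

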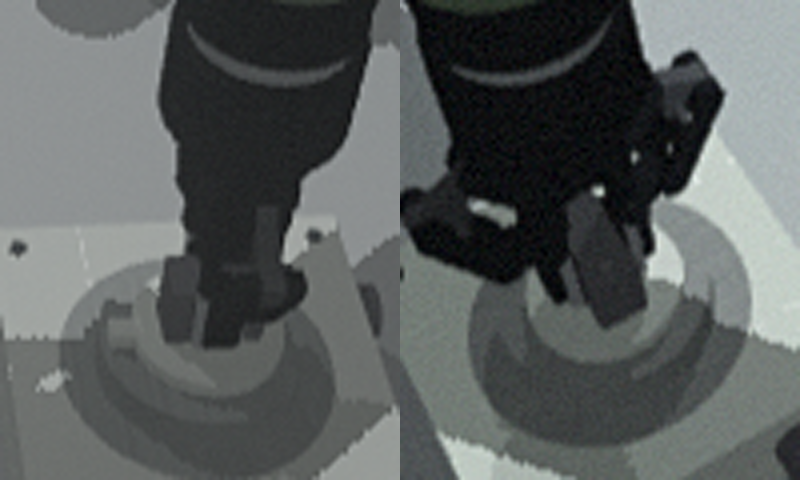

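Run:
```python
from h import *
bot.set_gripper(.6); x,y,z=bot.read_position()
bot.move_linear([x,y,.25],speed=.12)
q=quat(np.radians(63.7)); 
bot.move_linear([.62,.215,.27],speed=.15)
bot.wait(.3)
T,im=shot("e"); 
for c in("scene","side"): cv2.imwrite(f"pics/e_{c}.png",bot.camera(c)[:,:,::-1])
print(bot.read_clock(),bot.read_position())
out=[]
for c in("scene","side"):
    im=cv2.imread(f"pics/e_{c}.png");o=proj(c,[[.5478,.2521,.1]])[0].astype(int)-[40,45]
    v=cv2.resize(im[o[1]:o[1]+90,o[0]:o[0]+80],None,fx=5,fy=5,interpolation=2)
    u=np.linspace(0,6.28,80)
    for rad,zz in((.034,.085),(.034,.093)):
        P=np.c_[.5478+rad*np.cos(u),.2521+rad*np.sin(u),0*u+zz];cv2.polylines(v,[((proj(c,P)-o+.5)*5).astype(np.int32)],True,(0,0,255))
    cv2.polylines(v,[((proj(c,box(.5478,.2521,np.radians(-26.3),.022,.011,.129,.129)[:4])-o+.5)*5).astype(np.int32)],True,(0,255,0))
    out.append(v)
cv2.imwrite("pics/e.png" if 0 else "pics/eo.png",np.hstack(out))
```

```text
15.025 [0.61977146 0.21523836 0.27012481]
```

View pics/eo.png

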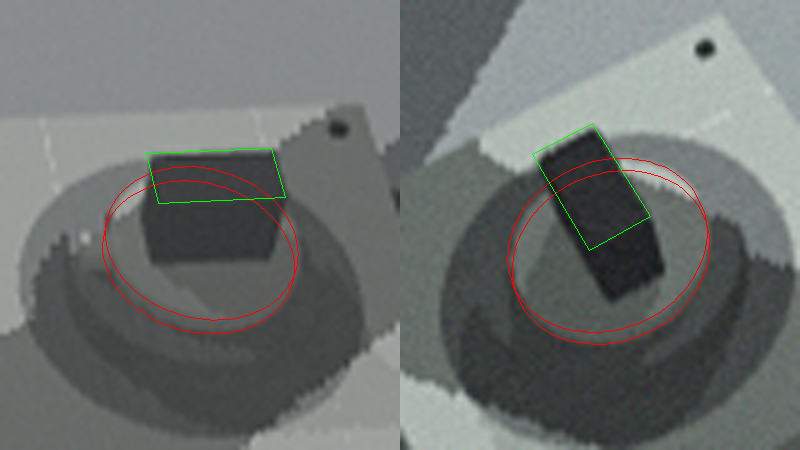

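View pics/e_scene.png

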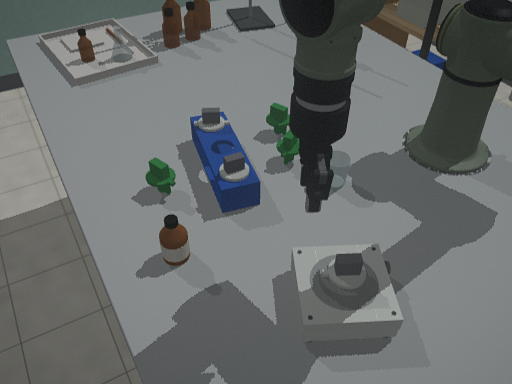

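```bash
python3 -c "
from cell import bot
bot.close_job()"
```

```text
the job is handed in; nothing more can be done
```

I fitted the single-key adapter into the mixer drive's socket and handed the job in at about 15 s on the robot's clock. `bot.close_job()` reports no verdict, so I don't have the official result.

- **Which adapter:** It was the one in the middle hole. The wrist picture showed exactly one collar nose on it, at about (251, 212). The adapter at the far end of the rack had two noses and the one at the near end had none. I left the three green look-alikes alone.
- **Fit:** I gripped it by the bar, lifted it straight up, turned it about 4.5° to match the slot at −26.3°, and lowered it at (0.548, 0.252). It met no contact force until the collar reached the hub, with the TCP at z = 0.0978 (expected about 0.097).
- **After letting go:** The scene and side pictures show the collar and bar within about 1 mm of the outline I projected for the home pose. The nose lies on the slot side, the arm is clear of everything, and the other two adapters look unmoved in the rack.
- **Checks that disagreed:**
  - My first rough socket centre and slot angle were off by about 3 mm and 5° from the wrist-camera measurement. I used the wrist values because they matched both fixed cameras when overlaid.
  - `search_frame` gave its "keyed" label to several things, including the green parts, so I chose the adapter from the pictures instead.

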